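# Load the blank and hold the sample ready over the block heater

## Task

Get the dry-block heater ready for a timed run: lower the clear red-capped vial that stands on the bench all the way down into the empty well of the blue heating block before letting go of it. Then carry the amber vial over the things on the bench and stop with it hovering upright about a centimetre above the empty well of the green block, centred over it so that it could be lowered straight in, and finish while holding it still there. Heating begins on contact, so the amber vial must not touch the heater or any block on the way or at the end; keep both vials upright and leave the two vials already in the heater, the white tube rack and the white jar where they are.

Things in the scene. Friction and masses are not known exactly. Their poses are not given: they have to be found in the camera images.
- clear_vial: clear empty glass vial (the only clear red-capped vial standing on the bench), 33 mm wide and 85 mm tall, with a red cap of the same width on its top 20 mm or so; stands loose on the bench, weighs 40 to 90 g. Origin at the centre of its underside, z up along its axis
- amber_vial: amber glass vial with orange powder, 33 mm wide and 80 mm tall, with a red cap of the same width on its top 20 mm or so; stands loose on the bench, weighs 40 to 90 g. Origin at the centre of its underside, z up along its axis
- blue_block: a 60 mm square, 55 mm high blue anodised aluminium heating block in the heater's tray, with one round upright well from its top: 37 mm wide, 45 mm deep (its floor is 10 mm above the block's underside), mouth countersunk to about 43 mm. It does not move. Origin at the centre of its underside, z up, x and y along its sides (parallel to the heater's). Its well is empty at the start
- green_block: a 60 mm square, 55 mm high green anodised aluminium heating block in the heater's tray, with one round upright well from its top: 37 mm wide, 45 mm deep (its floor is 10 mm above the block's underside), mouth countersunk to about 43 mm. It does not move. Origin at the centre of its underside, z up, x and y along its sides (parallel to the heater's). Its well is empty at the start
- green_block_mouth (a point): centre of the green block's well mouth, level with the block's flat top (55 mm above the block's underside); axes as the block's
- plain_block_1: a 60 mm square, 55 mm high bare silver aluminium heating block in the heater's tray, with one round upright well from its top: 37 mm wide, 45 mm deep (its floor is 10 mm above the block's underside), mouth countersunk to about 43 mm. It does not move. Origin at the centre of its underside, z up, x and y along its sides (parallel to the heater's). Holds loaded_vial_1
- plain_block_2: a 60 mm square, 55 mm high bare silver aluminium heating block in the heater's tray, with one round upright well from its top: 37 mm wide, 45 mm deep (its floor is 10 mm above the block's underside), mouth countersunk to about 43 mm. It does not move. Origin at the centre of its underside, z up, x and y along its sides (parallel to the heater's). Holds loaded_vial_2
- loaded_vial_1: clear red-capped glass vial, 33 mm wide and 85 mm tall, standing in one bare silver block and rising 40 mm above it; loose, leave it there. Origin at the centre of its underside, z up
- loaded_vial_2: a second such vial, standing in the other bare silver block, rising 40 mm above it; loose, leave it there. Origin at the centre of its underside, z up
- heater: white bench-top dry-block heater, fixed, 197 x 144 mm and 75 mm high at the rim of its tray; a sloping console with display and knob is at its front (-x of its own frame, reaching 127 mm from the origin). The four blocks fill its 2 x 2 tray, their centres 31 mm from the tray's centre in x and in y (62 mm apart); their undersides are 30 mm and their tops 85 mm above the bench, and which block is in which corner varies. Origin on the bench under the centre of the tray, z up
- tube_rack: white empty test-tube rack, 162 mm long (its y), 40 mm wide, 50 mm high, standing loose between the vials and the heater; leave it. Origin at the centre of its underside
- white_jar: white plastic jar with a white cap, 66 mm wide, 130 mm tall, loose; leave it. Origin at the centre of its underside
Things that resemble listed ones, but are neither listed nor needed, are in the scene too. Of the things like the amber_vial, leave any that is pink or yellow; of the rest the smaller one is meant.

How it is judged (in metres and radians):
On the way, in this order (a step that is already met when the one before it is completed fails the run):
1. the clear vial is lowered into the blue block's well, its foot within 15 mm of the well's floor, while still held (horizontal distance between clear_vial and blue_block below 0.005 m and z of clear_vial in the frame of blue_block below 0.025 m and angle between clear_vial's own z axis and vertical below 0.15 rad and contact force between clear_vial and the fingers above 0.3 N), for 0.02 s.
2. the clear vial stands on the floor of the blue block's well and has been let go (horizontal distance between clear_vial and blue_block below 0.005 m and z of clear_vial in the frame of blue_block below 0.014 m and angle between clear_vial's own z axis and vertical below 0.15 rad and contact force between clear_vial and the fingers below 0.1 N), for 0.2 s.
At the end, for the whole second after the job is handed in: Amber vial held still by the fingers alone, upright within 0.1 rad, foot 3 to 20 mm above the green block's top, within 5 mm of its well's axis; clear vial released upright in the blue well, within 4 mm of its floor; loaded vials within 15 mm, rack and jar within 20 mm of their places (all of step 2 and contact force between clear_vial and the arm below 0.1 N and horizontal distance between amber_vial and green_block_mouth below 0.005 m and z of amber_vial in the frame of green_block_mouth between 0.003 and 0.02 m and angle between amber_vial's own z axis and vertical below 0.1 rad and linear speed of amber_vial below 0.02 m/s and contact force between amber_vial and the fingers above 0.5 N and contact force between amber_vial and heater below 0.05 N and contact force between amber_vial and blue_block below 0.05 N and contact force between amber_vial and green_block below 0.05 N and contact force between amber_vial and plain_block_1 below 0.05 N and contact force between amber_vial and plain_block_2 below 0.05 N and contact force between amber_vial and loaded_vial_1 below 0.05 N and contact force between amber_vial and loaded_vial_2 below 0.05 N and contact force between amber_vial and clear_vial below 0.05 N and distance of each of loaded_vial_1, loaded_vial_2 from where it was at the start of the episode below 0.015 m and angle between each of loaded_vial_1, loaded_vial_2's own z axis and vertical below 0.25 rad and distance of each of tube_rack, white_jar from where it was at the start of the episode below 0.02 m and angle between white_jar's own z axis and vertical below 0.3 rad); the arm keeps its last pose, push and grip.
It fails at once if the amber vial touches the heater or a block (contact force between amber_vial and heater above 0.3 N or contact force between amber_vial and blue_block above 0.3 N or contact force between amber_vial and green_block above 0.3 N or contact force between amber_vial and plain_block_1 above 0.3 N or contact force between amber_vial and plain_block_2 above 0.3 N).
It fails at once if the clear or the amber vial is tipped by more than 0.5 rad (angle between any of clear_vial, amber_vial's own z axis and vertical above 0.5 rad).
It fails at once if a loaded vial is moved more than 15 mm or tipped, the tube rack or the white jar moved more than 20 mm, or the jar tipped (not (distance of each of loaded_vial_1, loaded_vial_2 from where it was at the start of the episode below 0.015 m and angle between each of loaded_vial_1, loaded_vial_2's own z axis and vertical below 0.25 rad and distance of each of tube_rack, white_jar from where it was at the start of the episode below 0.02 m and angle between white_jar's own z axis and vertical below 0.3 rad)).
It also fails if it takes over 54 s, if anything falls off the work surface, if the arm or the gripper's body presses on something with over 40 N, if the wrist force passes 120 N, or if a joint passes its speed limit or range.

## Robot

A 6-joint arm with a two-finger parallel gripper is mounted at the origin on a cart in front of the work surface, level with it; the furniture and walls round the work are solid. World frame = base frame: x ahead of the robot, y to its left, z up, the work surface at z = 0. Lengths are in mm, angles in rad, forces in N, time in s.
With the tool pointing down it reaches from about 350 to 775 mm from the base axis. Payload 7.3 kg.
Tool frame: the origin (TCP) lies on the front face of the gripper's body, between the roots of the fingers; the fingertips stand 66 mm ahead of it and the grasp point (between the pads) lies 47 mm ahead of it (bot.tip_extent is the distance from the TCP to the fingertips, in mm); z points along the fingers, y is the line along which they close (so a half turn about z gives the same grasp; the last joint's range is limited). The gripper opens to 92 mm and grips with 3 to 60 N. Pads are 19 mm wide; open, the fingers measure 130 mm over their backs; the gripper's body (75 mm by 190 mm) begins 47 mm behind the grasp point.
Start: joints at [1.053, 0.342, 1.524, -0, 1.275, -0.146], TCP at [190.713, 489.149, 292.241] pointing down, gripper open.
Joint ranges: [-2.53, 2.53], [-0.77, 2.02], [0.04, 2.7], [-1, 4.14], [0.28, 2.66], [-3.11, 3.11]. Speed limits (rad/s): [2.57, 2.57, 3.14, 3.14, 3.14, 3.14].

## Interface

Orientations are given as [roll, pitch, yaw] about the fixed x, y, z axes, in that order (R = Rz(yaw) Ry(pitch) Rx(roll)).
In Python, from plant import readout, viewer, order, bot gives the robot as it stands.
- The arm moves only by the shell command python3 -m creep 'ROWS'. ROWS is text: rows parted by semicolons, each of 7 numbers parted by spaces: the shift along the world's x, y, z in m, then the turn, a rotation vector about the world's x, y, z in rad, then the opening in per cent of the stroke, from 0 (shut) to 100 (fully open). A call has 1 to 8 rows; each row shifts and turns the commanded pose from where the row before left it; what a row does not reach is not made up. A row lasts 1/12 s, in which the tool goes at most 41.7 mm and 7.16 degrees, less where a joint would pass 70% of its speed; a pose out of reach is approached as far as the arm can. A call is refused whole if a number of a shift passes 0.0417 or a number of a turn 0.125, either way. A call with a gripper value outside its range is refused whole. The fingers move at their own pace and stop on an object; the grip force is fixed at half the most. Time passes only in rows, so rows that do not move let the fingers close. It gives the time, the measured TCP pose, the force, the opening and the grip force at its end, in the units of the state.
- readout.get_obs(): the state, without advancing time (a new reading comes with each control period).
- viewer.capture(name): name is "scene" or "top"; returns the picture (400x640x3 uint8, red, green, blue); there is no depth.
- viewer.camera_info(name): a dict with "fx", "fy", "cx", "cy" (pixels), "D" ([k1, k2, p1, p2, k3] as OpenCV has them; the pictures are not rectified), "origin" and "rotation" of the camera in the world. Camera axes: x right, y up, looking along -z (the intrinsics and any distortion apply to the point x, -y, -z); pixel columns grow to the right and rows downward; lengths in mm; the calibration is good to about 2 mm. A picture is of the moment at which its call begins. camera_info takes no time and is no camera call.
- order.close_job(): hands the job in; it is judged then, once.
The state is a dict: "time": time; "joint_positions": joint angles; "dq": joint speeds; "tau": joint torques, N m; "tool_pos": TCP position; "tcp_rot": TCP orientation; "contact_force": force on the tool from outside, world axes, zero at the start; "moment": the same for the moment, N m; "grip_width": finger opening in mm; "finger_force": force on a finger pad.
Only numpy, scipy, OpenCV 4.12 (cv2) and the standard library are available. Lean on these libraries where they do the work, as an engineer would, in place of code of your own. Each camera call takes 0.05 s, during which the arm holds its last target. There are 200 camera calls.

## Working session

There is one attempt and no reset: what is moved stays moved. The work goes in short steps, Python scripts to look and compute and a shell command to move; the robot and the scene stay as the last step left them, time stands still between calls to the robot, and variables do not carry over. Pictures are saved under pics/ and viewed, at most 10 in all, crops included, and the job is handed in when it is done.

```bash
mkdir -p pics; python3 - <<'E'
from plant import readout, viewer
import cv2
for n in("scene","top"):
    cv2.imwrite(f"pics/{n}0.png",viewer.capture(n)[:,:,::-1]); print(n,viewer.camera_info(n))
print(readout.get_obs())
E
```

```text
scene {'fx': 480.50707269267986, 'fy': 480.50707269267986, 'cx': 318.38845766090316, 'cy': 196.40855991763738, 'D': array([-0.06624196,  0.        ,  0.        ,  0.        ,  0.        ]), 'origin': array([ -61.46321316, -108.78728562,  653.79355745]), 'rotation': array([ 0.8641799 , -0.01334121, -1.05577384])}
top {'fx': 417.6578888262979, 'fy': 417.6578888262979, 'cx': 321.27084444986303, 'cy': 198.89315055751254, 'D': array([-0.05154852,  0.        ,  0.        ,  0.        ,  0.        ]), 'origin': array([476.14451026, 199.02648465, 947.89281563]), 'rotation': array([ 0.0608076 ,  0.03461215, -1.58619203])}
{'time': 0.1, 'joint_positions': array([ 1.05303014e+00,  3.42639572e-01,  1.52489658e+00, -1.58445078e-05,
        1.27542323e+00, -1.46002060e-01]), 'dq': array([ 0.00047422, -0.00224046, -0.00279624, -0.00069104, -0.00221849,
       -0.00174998]), 'tau': array([ 1.68895349e-03, -4.32004917e+01, -2.44696462e+01,  7.20232632e-02,
        5.25958801e-02, -4.47040054e-05]), 'tool_pos': array([190.55953644, 488.90434377, 291.63009621]), 'tcp_rot': array([-3.14023825e+00, -1.83847414e-04,  2.76983303e+00]), 'contact_force': array([-0.18641438, -0.09768852, -0.28066316]), 'moment': array([0.03790713, 0.01544686, 0.01253597]), 'finger_force': 0.0, 'grip_width': 91.76528780956393}
```

View pics/scene0.png

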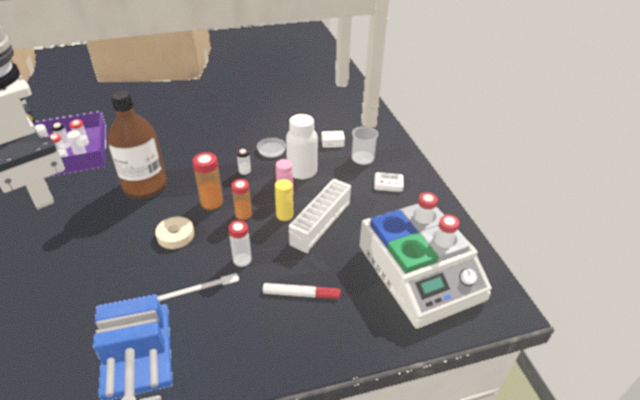

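View pics/top0.png

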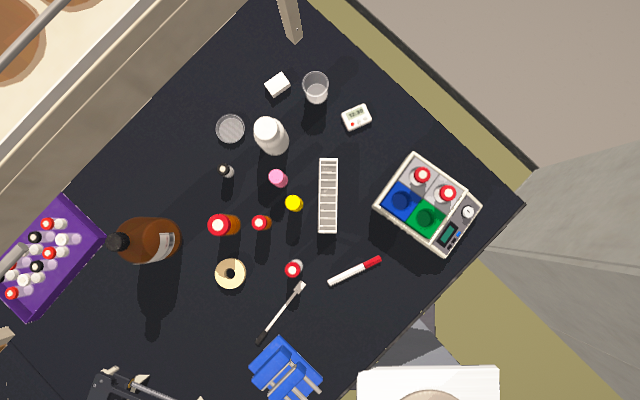

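The scene view shows the clear vial's cap at about (239,229), the small amber vial's cap at (241,186), and the blue and green wells at (396,223) and (413,250). In the top view the clear vial is at (293,269), the small amber at (261,222), blue at (402,200) and green at (426,216). I'll zoom in on both before measuring.

```bash
cat > h.py <<'E'
import numpy as np, cv2
from scipy.spatial.transform import Rotation as Ro
from plant import viewer
def ray(n,uv):
    c=viewer.camera_info(n); K=np.array([[c["fx"],0,c["cx"]],[0,c["fy"],c["cy"]],[0,0,1]])
    p=cv2.undistortPoints(np.array([[uv]],float),K,c["D"])[0,0]
    return c["origin"],Ro.from_euler("xyz",c["rotation"]).as_matrix()@np.array([p[0],-p[1],-1])
def at(n,uv,z):
    o,d=ray(n,uv); return o+d*(z-o[2])/d[2]
def tri(u1,u2):
    (o1,d1),(o2,d2)=ray("scene",u1),ray("top",u2)
    s=np.linalg.lstsq(np.c_[d1,-d2],o2-o1,rcond=None)[0]
    a,b=o1+s[0]*d1,o2+s[1]*d2; return (a+b)/2,np.linalg.norm(a-b)
def proj(n,P):
    c=viewer.camera_info(n); K=np.array([[c["fx"],0,c["cx"]],[0,c["fy"],c["cy"]],[0,0,1]])
    R=Ro.from_euler("xyz",c["rotation"]).as_matrix()
    q=(np.atleast_2d(P)-c["origin"])@R*[1,-1,-1]
    return cv2.projectPoints(q,np.zeros(3),np.zeros(3),K,c["D"])[0][:,0]
E
python3 - <<'E'
import cv2,numpy as np
t=cv2.imread("pics/top0.png");s=cv2.imread("pics/scene0.png")
r=lambda i,x,y:cv2.resize(i[y:y+75,x:x+100],(400,300),interpolation=cv2.INTER_CUBIC)
cv2.imwrite("pics/z.png",np.vstack([np.hstack([r(t,370,150),r(t,225,205)]),np.hstack([r(s,360,190),r(s,200,170)])]))
E
```

```text
(no output)
```

View pics/z.png

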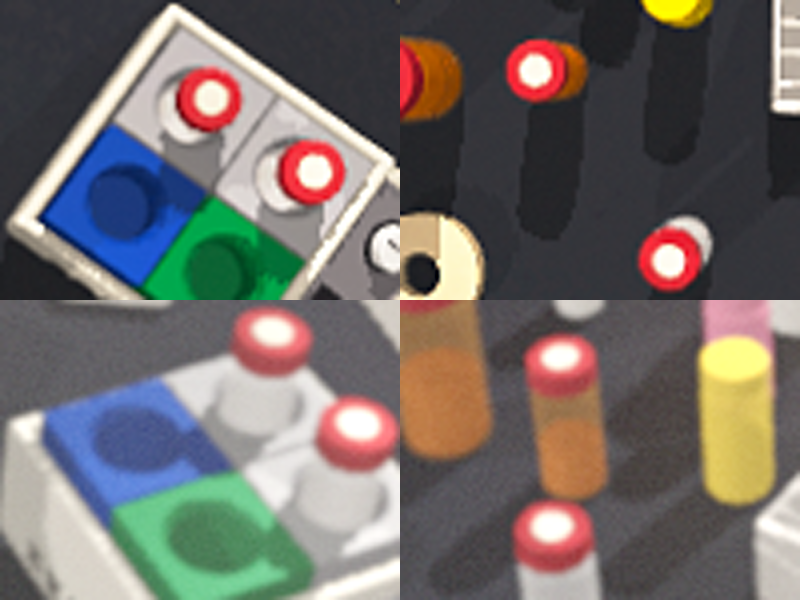

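Zoomed, all the cap discs and both wells are clear. In zoom pixels the tops are blue well (125,200), green well (220,268), amber cap (535,71) and clear cap (671,259). The scene panels show blue (140,440), green (217,535), amber cap (562,352) and clear cap (553,525).

```bash
python3 - <<'E'
from h import *
np.set_printoptions(precision=1,suppress=True)
T={'blue':((125,200),370,150),'green':((220,268),370,150),'L1':((211,98),370,150),'L2':((315,174),370,150),'amber':((135,71),225,205),'clear':((271,259),225,205)}
S={'blue':((140,140),360,190),'green':((217,235),360,190),'L1':((273,27),360,190),'L2':((355,117),360,190),'amber':((162,52),200,170),'clear':((153,225),200,170)}
Z=dict(blue=85,green=85,L1=125,L2=125,amber=80,clear=85)
f=lambda e:((e[0][0]+.5)/4-.5+e[1],(e[0][1]+.5)/4-.5+e[2])
P={}
for k in T:
    a,b=at("top",f(T[k]),Z[k]),at("scene",f(S[k]),Z[k]); P[k]=(a+b)[:2]/2
    print(k,a[:2],b[:2],*tri(f(S[k]),f(T[k])))
for a,b in(('blue','green'),('L1','L2'),('blue','L1'),('green','L2')): print(a,b,P[b]-P[a],np.linalg.norm(P[b]-P[a]))
print("rack/yellow/pink/jar",*[at("top",p,z)[:2] for p,z in (((320,158),50),((337,158),50),((319,233),50),((336,233),50),((293,203),80),((278,178),80),((269,128),130),((219,224),100))])
E
```

```text
blue [524.8  64. ] [523.5  63.4] [524.9  63.8  83.7] 0.016423894378255
green [488.9  16.2] [487.5  14.4] [489.2  15.3  82.9] 0.9929329591082742
L1 [572.1  26.5] [576.   28.8] [571.6  27.6 128.8] 0.5809922903157722
L2 [533.7 -23.4] [539.1 -19.5] [533.  -21.1 130.8] 1.46067781360538
amber [482.6 360.5] [487.1 363.8] [482.5 359.7  84.9] 0.2256126986322349
clear [384.9 289.8] [385.8 292.9] [384.6 290.4  87.2] 1.9423727247039384
blue green [-35.9 -48.4] 60.278135497898724
L1 L2 [-37.7 -49.1] 61.88530882558106
blue L1 [ 49.9 -36. ] 61.53509025415359
green L2 [ 48.2 -36.7] 60.581505184708625
rack/yellow/pink/jar [620.2 230.7] [619.5 193.8] [458.1 235.3] [457.6 198.8] [521.9 287.4] [575.  318.4] [670.  328.8] [480.3 438.3]
```

Both wells fit the tray geometry: 60–62 mm apart, heater yaw about 0.927, blue (524.5,64.5), green (487.5,15). The clear vial is at (385,291) and the amber at (484,362). I'll move above the clear vial with the closing axis along the heater's x.

```bash
python3 -m creep '0.0243 -0.0247 -0.0077 0 0 -0.034 100;0.0243 -0.0247 -0.0077 0 0 -0.034 100;0.0243 -0.0247 -0.0077 0 0 -0.034 100;0.0243 -0.0247 -0.0077 0 0 -0.034 100;0.0243 -0.0247 -0.0077 0 0 -0.034 100;0.0243 -0.0247 -0.0077 0 0 -0.034 100;0.0243 -0.0247 -0.0077 0 0 -0.034 100;0.0243 -0.0247 -0.0077 0 0 -0.034 100'; python3 -m creep '0 0 -0.02 0 0 0 100;0 0 -0.02 0 0 0 100;0 0 0 0 0 0 100;0 0 0 0 0 0 100'
```

```text
time: 0.77
tool_pos: [385.9, 290.1, 230.1]
tcp_rot: [-3.141, -0.0, 2.496]
contact_force: [0.6, 0.6, 0.1]
grip_width: 92.2
finger_force: 0.0
time: 1.1
tool_pos: [384.6, 291.2, 190.0]
tcp_rot: [-3.139, -0.001, 2.498]
contact_force: [0.4, 0.7, 1.0]
grip_width: 91.7
finger_force: 0.0
```

```bash
python3 -m creep '0 0 -0.025 0 0 0 100;0 0 -0.025 0 0 0 80;0 0 -0.023 0 0 0 60;0 0 0 0 0 0 50;0 0 0 0 0 0 45;0 0 0 0 0 0 40;0 0 0 0 0 0 36;0 0 0 0 0 0 30'; python3 -m creep '0 0 0 0 0 0 20;0 0 0 0 0 0 0;0 0 0 0 0 0 0;0 0 0 0 0 0 0;0 0 0 0 0 0 0'
```

```text
time: 1.77
tool_pos: [385.8, 292.1, 119.2]
tcp_rot: [3.139, 0.001, 2.498]
contact_force: [-0.1, -0.1, -0.7]
grip_width: 49.7
finger_force: 0.0
time: 2.18
tool_pos: [385.3, 291.6, 118.1]
tcp_rot: [3.141, 0.0, 2.498]
contact_force: [-1.4, 0.2, 5.6]
grip_width: 32.5
finger_force: 30.0
```

```bash
python3 -m creep '0 0 0.02 0 0 0 0;0 0 0.03 0 0 0 0;0 0 0.03 0 0 0 0;0 0 0.03 0 0 0 0;0 0 0 0 0 0 0'; python3 -m creep '0.01 -0.016 0 0 0 0 0;0.019 -0.031 0 0 0 0 0;0.02 -0.033 0 0 0 0 0;0.02 -0.033 0 0 0 0 0;0.02 -0.033 0 0 0 0 0;0.02 -0.033 0 0 0 0 0;0.016 -0.026 0 0 0 0 0;0.009 -0.014 0 0 0 0 0'; python3 -m creep '0.005 -0.008 0 0 0 0 0;0 0 0 0 0 0 0;0 0 0 0 0 0 0;0 0 0 0 0 0 0;0 0 0 0 0 0 0;0 0 0 0 0 0 0'
python3 - <<'E'
from h import *
t=viewer.capture("top");s=viewer.capture("scene")
from plant import readout
o=readout.get_obs();print(o["tool_pos"],o["tcp_rot"],o["grip_width"],o["finger_force"])
cv2.imwrite("pics/t1.png",t[:,:,::-1]);cv2.imwrite("pics/s1.png",s[:,:,::-1])
r=lambda i,x,y:cv2.resize(i[y:y+100,x:x+100,::-1],(400,400),interpolation=cv2.INTER_CUBIC)
cv2.imwrite("pics/z1.png",np.hstack([r(t,350,140),r(s,350,150)]))
E
```

```text
time: 2.6
tool_pos: [387.1, 292.7, 232.8]
tcp_rot: [3.133, 0.004, 2.498]
contact_force: [1.5, 0.7, -0.8]
grip_width: 32.0
finger_force: 30.0
time: 3.27
tool_pos: [520.4, 69.3, 226.7]
tcp_rot: [-3.141, 0.0, 2.495]
contact_force: [0.4, 1.0, -0.6]
grip_width: 32.4
finger_force: 30.0
time: 3.77
tool_pos: [523.6, 65.6, 227.7]
tcp_rot: [3.141, -0.0, 2.499]
contact_force: [-0.4, -0.5, 0.6]
grip_width: 32.1
finger_force: 30.0
[523.83441144  65.30906054 227.77468762] [3.14136461e+00 1.06574452e-04 2.49901125e+00] 32.1333043707503 29.996488094329834
```

View pics/z1.png

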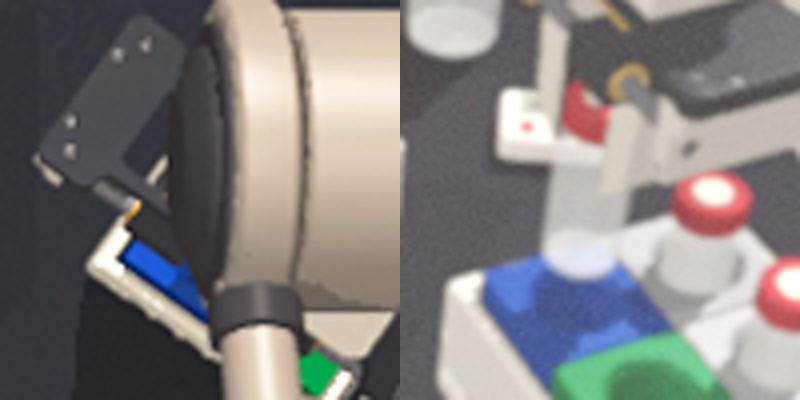

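The scene view shows the vial held upright over the blue well, with its foot near zoom (580,265). The wrist hides the top view. I'll overlay the model on the pictures to refine the offsets.

```bash
cat > ov.py <<'E'
from h import *
a=np.linspace(0,2*np.pi,60); th=np.deg2rad(53.1); u=np.array([np.cos(th),np.sin(th),0]); v=np.array([u[1],-u[0],0])
circ=lambda c,r,z:np.c_[c[0]+r*np.cos(a),c[1]+r*np.sin(a),a*0+z]
def panel(im,n,x,y,curves,w=67,h=50,k=6):
    b=cv2.resize(im[y:y+h,x:x+w],(w*k,h*k),interpolation=cv2.INTER_CUBIC)
    for P,c in curves:
        q=(proj(n,P)+.5-[x,y])*k-.5; cv2.polylines(b,[np.int32(np.round(q*16))],True,c,1,cv2.LINE_AA,4)
    return b
def sq(c,z,s=30):return np.array([[*(np.array([c[0],c[1],z])+i*s*u+j*s*v)] for i,j in((1,1),(1,-1),(-1,-1),(-1,1))])
E
python3 - <<'E'
from ov import *
C=np.array([530.7,21.4,0]);B=C+31*u-31*v;G=C-31*u-31*v;print(B,G)
W=(255,255,255);Y=(0,255,255)
cur=[(sq(B,85),Y),(sq(G,85),Y),(circ(B,21.5,85),Y),(circ(G,21.5,85),Y),(sq(C+31*u+31*v,85),Y),(sq(C-31*u+31*v,85),Y)]
I=lambda f:cv2.imread(f"pics/{f}.png")
t=[523.7,65.4]
h=[(circ(t,16.5,z),W) for z in(111,196)]
cv2.imwrite("pics/o1.png",np.vstack([np.hstack([panel(I("top0"),"top",380,170,cur),panel(I("scene0"),"scene",375,208,cur)]),np.hstack([panel(I("s1"),"scene",375,185,h+cur[:1]),panel(I("s1"),"scene",375,160,h)])]))
E
```

```text
[524.52280257  64.8032514    0.        ] [487.2967486   15.22280257   0.        ]
```

View pics/o1.png

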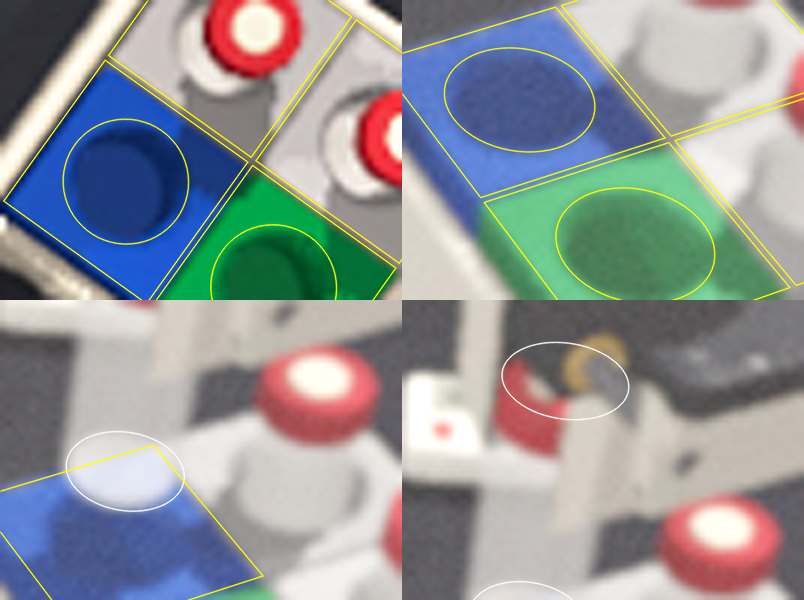

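The block outlines match both cameras. The held vial's foot is about (524.3,65), within a millimetre of the blue well's axis, so I'll lower it while watching the force.

```bash
python3 -m creep '0.0006 -0.0005 -0.01 0 0 0 0;0 0 -0.008 0 0 0 0;0 0 -0.006 0 0 0 0;0 0 -0.006 0 0 0 0;0 0 0 0 0 0 0'; python3 -m creep '0 0 -0.004 0 0 0 0;0 0 -0.004 0 0 0 0;0 0 -0.004 0 0 0 0;0 0 0 0 0 0 0;0 0 0 0 0 0 0'
```

```text
time: 4.28
tool_pos: [524.0, 64.0, 195.9]
tcp_rot: [-3.14, -0.002, 2.498]
contact_force: [-0.0, -0.4, -0.9]
grip_width: 32.5
finger_force: 30.0
time: 4.7
tool_pos: [524.6, 64.0, 185.5]
tcp_rot: [-3.141, -0.0, 2.498]
contact_force: [0.2, -0.2, -0.1]
grip_width: 32.1
finger_force: 30.0
```

```bash
python3 -m creep '0 0 -0.006 0 0 0 0;0 0 -0.006 0 0 0 0;0 0 -0.006 0 0 0 0;0 0 -0.004 0 0 0 0;0 0 0 0 0 0 0;0 0 0 0 0 0 0'; python3 -m creep '0 0 -0.002 0 0 0 0;0 0 -0.002 0 0 0 0;0 0 0 0 0 0 0;0 0 0 0 0 0 0'
```

```text
time: 5.2
tool_pos: [524.6, 64.1, 163.3]
tcp_rot: [-3.141, -0.001, 2.498]
contact_force: [0.9, 0.5, -0.1]
grip_width: 32.4
finger_force: 30.0
time: 5.53
tool_pos: [524.7, 64.0, 159.6]
tcp_rot: [3.142, 0.0, 2.498]
contact_force: [-0.4, 0.1, -0.2]
grip_width: 31.8
finger_force: 30.0
```

```bash
python3 -m creep '0 0 -0.001 0 0 0 0;0 0 0 0 0 0 0;0 0 0 0 0 0 0'; python3 -m creep '0 0 -0.001 0 0 0 0;0 0 0 0 0 0 0;0 0 0 0 0 0 0'
```

```text
time: 5.78
tool_pos: [524.7, 64.1, 158.7]
tcp_rot: [3.141, 0.0, 2.498]
contact_force: [-0.6, 0.1, 0.2]
grip_width: 32.2
finger_force: 30.0
time: 6.03
tool_pos: [524.9, 64.0, 158.2]
tcp_rot: [3.141, 0.001, 2.498]
contact_force: [-1.4, -1.3, 4.0]
grip_width: 31.9
finger_force: 30.0
```

The force rose to 4 N at TCP z 158, which matches the well floor. I'll release and rise.

```bash
python3 -m creep '0 0 0 0 0 0 40;0 0 0 0 0 0 48;0 0 0 0 0 0 55;0 0 0 0 0 0 55;0 0 0 0 0 0 55;0 0 0 0 0 0 55;0 0 0 0 0 0 55;0 0 0 0 0 0 55'; python3 -m creep '0 0 0.01 0 0 0 55;0 0 0.02 0 0 0 55;0 0 0.03 0 0 0 55;0 0 0.03 0 0 0 55;0 0 0.03 0 0 0 55;0 0 0 0 0 0 55'
```

```text
time: 6.7
tool_pos: [524.7, 64.0, 157.6]
tcp_rot: [3.142, -0.0, 2.498]
contact_force: [-0.5, -0.6, 1.2]
grip_width: 50.3
finger_force: 0.0
time: 7.2
tool_pos: [526.9, 64.1, 284.5]
tcp_rot: [3.135, 0.009, 2.498]
contact_force: [0.1, -0.3, 0.9]
grip_width: 50.1
finger_force: 0.0
```

```bash
python3 -m creep '-0.005 0.0372 -0.004 0 0 -0.085 70;-0.005 0.0372 -0.004 0 0 -0.085 70;-0.005 0.0372 -0.004 0 0 -0.085 70;-0.005 0.0372 -0.004 0 0 -0.085 70;-0.005 0.0372 -0.004 0 0 -0.085 70;-0.005 0.0372 -0.004 0 0 -0.085 70;-0.005 0.0372 -0.004 0 0 -0.085 70;-0.005 0.0372 -0.004 0 0 -0.085 70'; python3 -m creep '0 0 -0.03 0 0 0 75;0 0 -0.02 0 0 0 75;0 0 0 0 0 0 75;0 0 0 0 0 0 75;0 0 0 0 0 0 75'
python3 - <<'E'
from ov import *
from plant import readout
t=viewer.capture("top");s=viewer.capture("scene");print(readout.get_obs()["tool_pos"])
cv2.imwrite("pics/t2.png",t[:,:,::-1]);cv2.imwrite("pics/s2.png",s[:,:,::-1])
I=lambda f:cv2.imread(f"pics/{f}.png")
W=(255,255,255);A=[484.8,362.1]
h=[(circ(A,16.5,z),W) for z in(0,80)];b=[(circ([524.5,64.8],16.5,125),W)]
cv2.imwrite("pics/o2.png",np.vstack([np.hstack([panel(I("top0"),"top",235,200,h),panel(I("scene0"),"scene",215,173,h)]),np.hstack([panel(I("t2"),"top",380,170,b),panel(I("s2"),"scene",365,190,b)])]))
cv2.imwrite("pics/o3.png",s[60:320,100:500,::-1])
E
```

```text
time: 7.87
tool_pos: [484.0, 363.4, 245.9]
tcp_rot: [3.141, -0.0, 1.814]
contact_force: [0.7, -0.1, 0.0]
grip_width: 64.3
finger_force: 0.0
time: 8.28
tool_pos: [485.4, 361.6, 197.1]
tcp_rot: [3.14, -0.001, 1.817]
contact_force: [0.9, 0.2, 0.7]
grip_width: 68.9
finger_force: 0.0
[485.65444263 361.58032819 197.61776918]
```

View pics/o2.png

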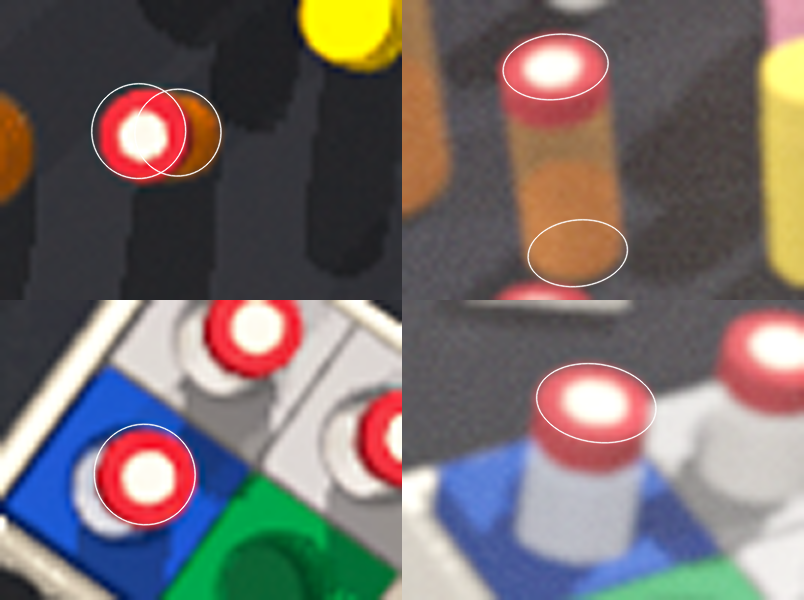

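View pics/o3.png

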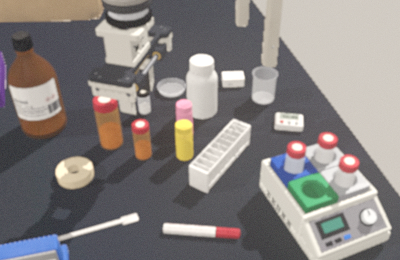

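The clear vial stands in the blue well with its cap on the model circle in both cameras. The amber vial is within about 1.5 mm of (485,362), and the rack and jar are undisturbed. I'll grasp the amber vial now.

```bash
python3 -m creep '0 0 -0.03 0 0 0 75;0 0 -0.03 0 0 0 75;0 0 -0.02 0 0 0 75;0 0 -0.008 0 0 0 60;0 0 0 0 0 0 50;0 0 0 0 0 0 45;0 0 0 0 0 0 40;0 0 0 0 0 0 36'; python3 -m creep '0 0 0 0 0 0 20;0 0 0 0 0 0 0;0 0 0 0 0 0 0;0 0 0 0 0 0 0;0 0 0 0 0 0 0'; python3 -m creep '0 0 0.02 0 0 0 0;0 0 0.03 0 0 0 0;0 0 0.035 0 0 0 0;0 0 0.035 0 0 0 0;0 0 0.03 0 0 0 0;0 0 0.01 0 0 0 0;0 0 0 0 0 0 0'
```

```text
time: 9.05
tool_pos: [485.6, 362.1, 109.6]
tcp_rot: [3.138, -0.001, 1.818]
contact_force: [-0.3, 0.4, -0.5]
grip_width: 40.3
finger_force: 0.0
time: 9.47
tool_pos: [485.2, 362.0, 109.0]
tcp_rot: [3.139, -0.001, 1.818]
contact_force: [-0.6, -0.4, 6.2]
grip_width: 32.8
finger_force: 29.9
time: 10.05
tool_pos: [485.6, 362.2, 270.8]
tcp_rot: [3.135, -0.002, 1.818]
contact_force: [0.4, 0.2, -0.4]
grip_width: 32.6
finger_force: 29.8
```

```bash
python3 -m creep '0 -0.015 0 0 0 0 0;0 -0.03 0 0 0 0 0;0 -0.036 0 0 0 0 0;0 -0.036 0 0 0 0 0;0 -0.036 0 0 0 0 0;0 -0.036 0 0 0 0 0;0.001 -0.036 0 0 0 0 0;0.001 -0.036 0 0 0 0 0'; python3 -m creep '0 -0.033 0 0 0 0 0;0 -0.028 0 0 0 0 0;0 -0.017 0 0 0 0 0;0 -0.008 0 0 0 0 0;0 0 -0.01 0 0 0 0;0 0 -0.015 0 0 0 0;0 0 -0.012 0 0 0 0;0 0 0 0 0 0 0'; python3 -m creep '0 0 -0.01 0 0 0 0;0 0 -0.005 0 0 0 0;0 0 0 0 0 0 0;0 0 0 0 0 0 0;0 0 0 0 0 0 0;0 0 0 0 0 0 0'
python3 - <<'E'
from ov import *
from plant import readout
s=viewer.capture("scene");t=viewer.capture("top");o=readout.get_obs()["tool_pos"];print(o)
s=s[:,:,::-1].copy()
W=(255,255,255);Y=(0,255,255);C=np.array([530.7,21.4,0]);G=C-31*u-31*v;B=C+31*u-31*v
h=[(circ(o,16.5,z),W) for z in(o[2]-109,o[2]-29)]+[(circ(G,21.5,85),Y),(sq(G,85),Y)]
cv2.imwrite("pics/o4.png",np.hstack([panel(s,"scene",375,200,h,65,65,6),panel(s,"scene",375,200,[],65,65,6)]))
E
```

```text
time: 10.72
tool_pos: [485.5, 99.0, 265.4]
tcp_rot: [-3.138, -0.001, 1.818]
contact_force: [1.4, -0.2, -0.9]
grip_width: 32.3
finger_force: 29.8
time: 11.38
tool_pos: [484.9, 15.4, 227.2]
tcp_rot: [-3.135, -0.003, 1.818]
contact_force: [-1.2, -0.0, -1.8]
grip_width: 32.6
finger_force: 29.8
time: 11.88
tool_pos: [487.0, 14.7, 216.1]
tcp_rot: [3.141, 0.0, 1.818]
contact_force: [0.1, -0.1, 0.4]
grip_width: 32.6
finger_force: 29.8
[486.86685607  14.6631998  216.05735289]
```

View pics/o4.png

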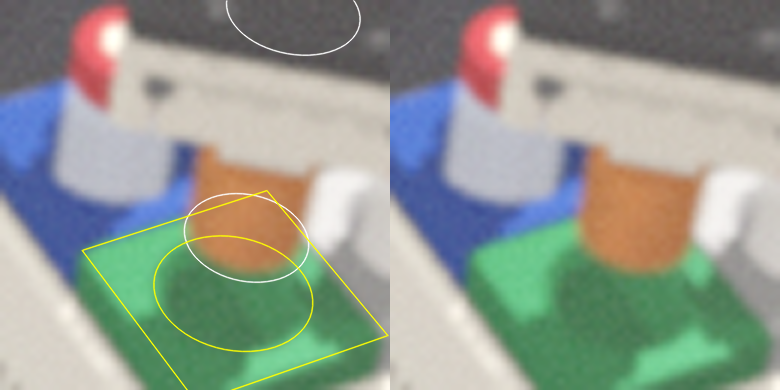

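The amber foot sits over the model circle within about 1 mm, clear of everything. I'll lower it to roughly 1 cm above the block and let it settle.

```bash
python3 -m creep '0.0004 0.0005 -0.005 0 0 0 0;0 0 -0.004 0 0 0 0;0 0 -0.002 0 0 0 0;0 0 0 0 0 0 0;0 0 0 0 0 0 0;0 0 0 0 0 0 0;0 0 0 0 0 0 0;0 0 0 0 0 0 0'
python3 - <<'E'
from ov import *
from plant import readout
s=viewer.capture("scene");o=readout.get_obs()["tool_pos"];print(o)
s=s[:,:,::-1].copy();C=np.array([530.7,21.4,0]);G=C-31*u-31*v
h=[(circ(o,16.5,o[2]-109),(255,255,255)),(circ(G,21.5,85),(0,255,255))]
cv2.imwrite("pics/o5.png",np.hstack([panel(s,"scene",375,200,h,65,65,6),cv2.resize(s[60:320,100:500],(600,390))])[:, :800])
E
```

```text
time: 12.65
tool_pos: [487.2, 15.1, 204.8]
tcp_rot: [3.141, 0.0, 1.818]
contact_force: [1.0, -0.6, -0.3]
grip_width: 32.3
finger_force: 29.8
[487.20017714  15.12906621 204.78486099]
```

View pics/o5.png

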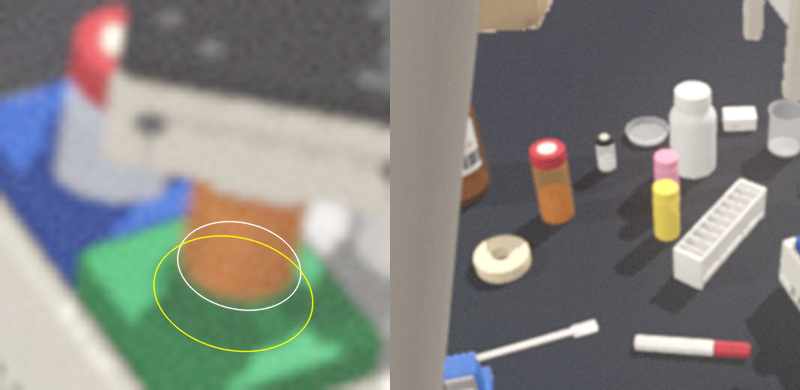

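The amber vial hovers upright and centred, about 11 mm above the green mouth. Its foot ellipse, near (240,265), sits concentric above the well. The clear vial, rack and jar are in place.

```bash
python3 -c "
from plant import order; print(order.close_job())"
```

```text
the job is handed in; nothing more can be done
None
```

The job is handed in, with no verdict returned: the clear vial was lowered to the floor of the blue well and released, and the amber vial is held still and upright about 11 mm above the green well, centred to about 1 mm by the last camera check.

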